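# Row up the paint dishes on the sloped shelf

### The arm

A 6-joint arm with a two-finger parallel gripper is mounted at the origin on the work surface. World frame = base frame: x ahead of the robot, y to its left, z up, the work surface at z = 0. Lengths are in mm, angles in rad, forces in N, time in s.
With the tool pointing down it reaches from about 350 to 775 mm from the base axis. Payload 7.3 kg.
Tool frame: the origin (TCP) lies at the very end of the fingers, on their centre line; the grasp point (between the pads) lies 19 mm behind it; z points along the fingers, y is the line along which they close (so a half turn about z gives the same grasp; the last joint's range is limited). The gripper opens to 92 mm and grips with 3 to 60 N. Pads are 19 mm wide; open, the fingers measure 130 mm over their backs; the gripper's body (75 mm by 190 mm) begins 47 mm behind the grasp point.
Start: joints at [1.094, 0.342, 1.524, -0, 1.275, -0.146], TCP at [170.507, 496.564, 194.241] pointing down, gripper open.
Joint ranges: [-2.53, 2.53], [-0.77, 2.02], [0.04, 2.7], [-1, 4.14], [0.28, 2.66], [-3.11, 3.11]. Speed limits (rad/s): [2.57, 2.57, 3.14, 3.14, 3.14, 3.14].

### API

Orientations are given as [roll, pitch, yaw] about the fixed x, y, z axes, in that order (R = Rz(yaw) Ry(pitch) Rx(roll)).
In Python, from plant import * gives the robot as it stands.
- The arm moves only by the tool arm_command, never from a script. Its arguments are lists of equal length, an entry for each row: "gripper": the finger opening in mm, from 0 to 91.8; "dp": the shift along the tool's x, y, z in units of 25 mm (1.0 is 25 mm), a list of three; "twist": the turn about the tool's z in units of 5 degrees (1.0 is 5 degrees). A call has exactly 5 rows; each row shifts and turns the commanded pose from where the row before left it, along the tool's axes as they then stand; what a row does not reach is not made up. A row lasts 1/8 s, in which the tool goes at most 62.5 mm and 10.7 degrees, less where a joint would pass 70% of its speed; a pose out of reach is approached as far as the arm can. A call is refused whole if a number of a shift passes 1 or a number of a turn 1, either way. A call with a gripper value outside its range is refused whole. The fingers move at their own pace and stop on an object; the grip force is fixed at half the most. Time passes only in rows, so rows that do not move let the fingers close, or fill a call up. It gives the time, the measured TCP pose, the force, the opening and the grip force at its end, in the units of the state.
- get_obs(): the state, without advancing time (a new reading comes with each control period).
- capture(name): name is "scene" or "side" or "wrist"; returns the picture (420x560x3 uint8, red, green, blue); there is no depth.
- get_calibration(name): a dict with "mtx" (3x3 intrinsics, pixels), "dist_coeffs" ([k1, k2, p1, p2, k3] as OpenCV has them; the pictures are not rectified), "position" and "attitude" of the camera in the world; the wrist camera has in their place "mount" (4x4, takes a point from camera to tool coordinates, whose origin is the TCP and whose axes are the flange's). Camera axes: x right, y down, z forward; pixel columns grow to the right and rows downward; lengths in mm; the calibration is good to about 2 mm. A picture is of the moment at which its call begins: read the wrist's pose just before it. get_calibration takes no time and is no camera call.
- close_job(): hands the job in; it is judged then, once.
The state is a dict: "time": time; "joint_positions": joint angles; "dq": joint speeds; "tau": joint torques, N m; "tool_pos": TCP position; "tcp_rot": TCP orientation; "contact_force": force on the tool from outside, world axes, zero at the start; "moment": the same for the moment, N m; "grip_width": finger opening in mm; "finger_force": force on a finger pad.
Only numpy, scipy, OpenCV 4.12 (cv2) and the standard library are available. Lean on these libraries where they do the work, as an engineer would, in place of code of your own. Each camera call takes 0.05 s, during which the arm holds its last target. There are 200 camera calls.

### The job

Two lidded paint dishes, one violet and one ochre, stand on the level deck of the shelf: slide each one, without lifting or tipping it, down the sloped lane that already holds the dish of its own colour, pushing the two on together until the lower one comes up firmly against the hidden catch behind the red flap (the flap itself gives way easily); finish one lane, then do the other. Lean on each row for a moment with about 10 N so that it is surely home, but never ram it (20 N is too much), and leave two closed rows of two with nothing else on the table or the shelf disturbed.

Things in the scene. Friction and masses are not known exactly. Their poses are not given: they have to be found in the camera images.
- shelf: Fixed plywood shelf, yaw within 0.2 rad. Origin on the table under the mouth line (the edge where deck and slope meet), in line with the lane divider. In its frame the level deck spans y 0 to 228 mm, x -95 to 165 mm, top 85 mm above the table (beyond x = 90 mm it is a ledge for odds and ends, with a 10 mm lip). From y = 0 two lanes run 300 mm towards -y, sloping down by 0.14 rad.
- near_mouth (a point): Middle of the mouth of the lane nearer the robot, on the surface, at x = -42.5 mm, y = 0 of the shelf. Each lane is 80 mm wide between aluminium rails 14 mm high above the slope; the shared divider is 4 mm thick. Rails and divider begin 30 mm down the slope; the outer rails flare out above that.
- far_mouth (a point): Middle of the mouth of the lane farther from the robot, on the surface, at x = +42.5 mm, y = 0 of the shelf. Same size as the near lane.
- stop: The escapement across the lower end of both lanes: a fixed housing that carries the red flap and the firm catch. Origin on the slope's surface, 185 mm down the slope from the mouth line, midway between the lanes; y points up the slope along the lanes, x across, z square to the slope.
- flap: Red flap and cover across both lanes, 160 mm wide; front face 8 mm thick, 15 to 26 mm above the slope. Axes as for stop; origin on the slope at the middle of its up-slope face, 185 to 200 mm down the slope from the mouth at first. It slides down-slope at about 1 N and stays. Under its cover a stiff sprung catch (5 N per mm), unseen, stops a dish 210 to 245 mm down the slope, alike in both lanes.
- violet_in_mid (a point): lidded round paint dish, 76 mm in diameter and 30 mm high, about 0.12 kg (it varies), white base with a violet lid; this point is its centre, half-way up, on its axis. It stays where it is left, on the slope too. This one stands in one of the lanes, its centre about 70 mm down the slope from the mouth line, short of the flap. Either lane may be the violet one.
- ochre_in_mid (a point): lidded round paint dish, 76 mm in diameter and 30 mm high, about 0.12 kg (it varies), white base with an ochre lid; this point is its centre, half-way up, on its axis. It stays where it is left, on the slope too. This one stands in the other lane, about 70 mm down the slope, short of the flap.
- violet_out_mid (a point): lidded round paint dish, 76 mm in diameter and 30 mm high, about 0.12 kg (it varies), white base with a violet lid; this point is its centre, half-way up, on its axis. It stays where it is left, on the slope too. This one stands on the deck.
- ochre_out_mid (a point): lidded round paint dish, 76 mm in diameter and 30 mm high, about 0.12 kg (it varies), white base with an ochre lid; this point is its centre, half-way up, on its axis. It stays where it is left, on the slope too. This one stands on the deck. One of the two deck dishes stands near the mouth line, the other behind it, about 40 mm or more clear of it.
- violet_in: The violet dish in the lane; origin at the centre of its underside.
- ochre_in: The ochre dish in the lane; origin at the centre of its underside.
- violet_out: The violet dish on the deck; origin at the centre of its underside.
- ochre_out: The ochre dish on the deck; origin at the centre of its underside.
- green_dish: Bystander: a dish of the same size with a green lid, on the table to the left; origin at its underside.
- tin: Bystander: small blue jar, 28 mm in diameter, 42 mm high, on the far ledge of the deck; origin at its underside.
- eraser: Bystander: white eraser 22 x 50 x 13 mm on the far ledge of the deck; origin at its underside.
- jar_red: Bystander: red paint jar, 54 mm in diameter, 65 mm high, on the table to the right; origin at its underside.
- jar_white: Bystander: white paint jar with a black cap, 54 mm in diameter, 65 mm high, on the table to the right; origin at its underside.
- beaker: Bystander: clear plastic cup, 72 mm in diameter, 90 mm high, on the table to the left of the shelf; origin at its underside.
There are look-alikes about, which are no part of the job. What is shaped like the violet_out but pink is not meant.

How it is judged:
By the outcome, as a careful person would: the job done as asked, in the order asked, and still so for the second after the job is handed in, with the robot touching nothing.
It also fails if it takes over 72 s, if anything falls off the work surface, if the arm or the gripper's body presses on something with over 40 N, if the wrist force passes 120 N, or if a joint passes its speed limit or range.

## Working session

There is one attempt and no reset: what is moved stays moved. The work goes in short steps, Python scripts to look and compute and a tool call to move; the robot and the scene stay as the last step left them, time stands still between calls to the robot, and variables do not carry over. Pictures are saved under pics/ and viewed, at most 10 in all, crops included, and the job is handed in when it is done.

Besides the shell and the picture viewer there is one more tool, called after ">>>" in YAML: its name, and indented under it one key for each argument. arm_command: Moves the arm, as the interface text tells. Its arguments: {"type":"object","properties":{"gripper":{"type":"array"},"dp":{"type":"array"},"twist":{"type":"array"}},"required":["gripper","dp","twist"]}

```bash
mkdir -p pics; ls
python3 - <<'E'
from plant import *
import cv2,numpy as np
o=get_obs();print({k:np.round(v,3).tolist() for k,v in o.items()})
a=capture("scene");b=capture("side")
for n,i in(("scene",a),("side",b)):
    cv2.imwrite(f"pics/{n}0.png",i[...,::-1])
    c=get_calibration(n);print(n,c)
print(get_calibration("wrist"))
E
```

```text
pics
{'time': 0.0, 'joint_positions': [1.094, 0.343, 1.525, -0.0, 1.275, -0.146], 'dq': [0.001, -0.001, -0.001, -0.0, 0.001, -0.0], 'tau': [0.001, -43.124, -24.423, 0.072, 0.056, -0.0], 'tool_pos': [170.274, 496.118, 193.53], 'tcp_rot': [-3.14, -0.0, 2.811], 'contact_force': [0.759, -0.395, -0.998], 'moment': [-0.021, 0.024, 0.043], 'finger_force': 0.0, 'grip_width': 91.864}
scene {'mtx': array([[408.21056702,   0.        , 285.67559287],
       [  0.        , 408.21056702, 213.98431316],
       [  0.        ,   0.        ,   1.        ]]), 'dist_coeffs': array([0.03908184, 0.        , 0.        , 0.        , 0.        ]), 'position': array([ 960.02179906,  339.95871493, 1007.63960397]), 'attitude': array([-2.60181599, -0.01519742,  2.21491383])}
side {'mtx': array([[412.34839274,   0.        , 279.42257055],
       [  0.        , 412.34839274, 202.28201462],
       [  0.        ,   0.        ,   1.        ]]), 'dist_coeffs': array([-0.09065347,  0.        ,  0.        ,  0.        ,  0.        ]), 'position': array([ 220.5381462 , -936.59638628,  691.97955238]), 'attitude': array([-2.11903487,  0.01261098, -0.30699792])}
{'mtx': array([[303.20721067,   0.        , 279.67183192],
       [  0.        , 303.20721067, 211.60247528],
       [  0.        ,   0.        ,   1.        ]]), 'dist_coeffs': array([-0.00686151,  0.        ,  0.        ,  0.        ,  0.        ]), 'mount': array([[-2.51145393e-04, -9.57659174e-01, -2.87904227e-01,
         7.87446240e+01],
       [ 9.99999644e-01, -4.72457016e-04,  6.99216868e-04,
         3.58839499e-01],
       [-8.05633820e-04, -2.87903949e-01,  9.57658951e-01,
        -1.89878239e+02],
       [ 0.00000000e+00,  0.00000000e+00,  0.00000000e+00,
         1.00000000e+00]])}
```

View pics/scene0.png

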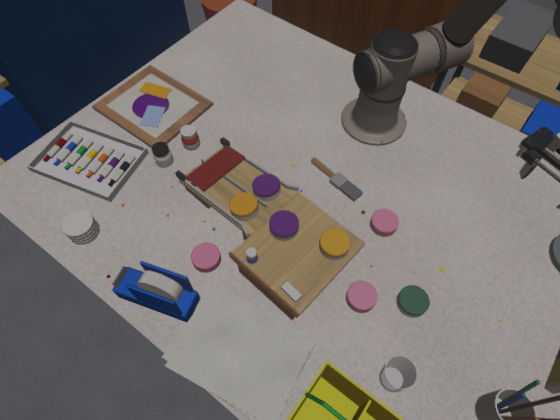

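View pics/side0.png

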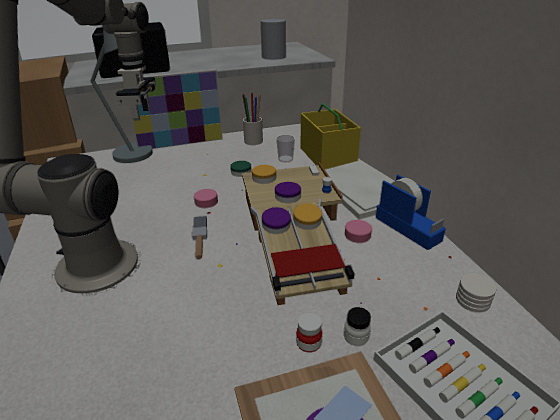

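The scene view shows violet in the near lane (266,185) and ochre in the far lane (243,204). On the deck, violet is near the mouth (284,224) and ochre behind it (335,242). The red flap is at about (215,168). The side view agrees.

```bash
cat > h.py <<'E'
from plant import *
import cv2,numpy as np
from scipy.spatial.transform import Rotation as Ro
def cam(n,o=None):
    c=get_calibration(n)
    if n=="wrist":
        T=np.eye(4);T[:3,:3]=Ro.from_euler('xyz',o['tcp_rot']).as_matrix();T[:3,3]=o['tool_pos']
        M=T@c['mount'];return c['mtx'],c['dist_coeffs'],M[:3,:3],M[:3,3]
    return c['mtx'],c['dist_coeffs'],Ro.from_euler('xyz',c['attitude']).as_matrix(),np.array(c['position'])
def rays(C,uv):
    K,d,R,p=C
    q=cv2.undistortPoints(np.asarray(uv,float).reshape(-1,1,2),K,d)[:,0]
    return p,np.c_[q,np.ones(len(q))]@R.T
def plane(C,uv,P,n):
    p,D=rays(C,uv);n=np.asarray(n,float)
    return p+D*(((np.asarray(P)-p)@n)/(D@n))[:,None]
def proj(C,X):
    K,d,R,p=C
    return cv2.projectPoints(np.asarray(X,float).reshape(-1,1,3),cv2.Rodrigues(R.T)[0],-R.T@p,K,d)[0][:,0]
RNG={'violet':((125,100,40),(150,255,255)),'ochre':((14,170,110),(24,255,255)),'red':((0,150,50),(6,255,255))}
def blobs(rgb,col,amin=80):
    m=cv2.inRange(cv2.cvtColor(rgb,cv2.COLOR_RGB2HSV),*RNG[col])
    m=cv2.morphologyEx(m,cv2.MORPH_OPEN,np.ones((3,3)))
    if col=='red': m|=cv2.inRange(cv2.cvtColor(rgb,cv2.COLOR_RGB2HSV),(175,150,50),(180,255,255))
    cs=cv2.findContours(m,cv2.RETR_EXTERNAL,cv2.CHAIN_APPROX_NONE)[0]
    return [c[:,0] for c in cs if cv2.contourArea(c)>amin]
E
python3 - <<'E'
from h import *
for n in("scene","side"):
    im=cv2.imread(f"pics/{n}0.png")[...,::-1].copy();C=cam(n)
    for u,v in [(266,185),(243,204),(284,224),(335,242),(215,168)] if n=="scene" else [(276,217),(307,213),(288,190),(264,172),(305,262)]:
        print(n,u,v,cv2.cvtColor(im,cv2.COLOR_RGB2HSV)[v,u],end=' ')
    for col in RNG:
        for c in blobs(im,col):
            m=c.mean(0);W=[plane(C,[m],[0,0,z],[0,0,1])[0].round(0)[:2].tolist() for z in(113,103)]
            print(n,col,len(c),m.round(1),W)
            if col=='red':
                b=cv2.boxPoints(cv2.minAreaRect(c.astype(np.float32)));print(b.round(1).tolist(),plane(C,b,[0,0,84],[0,0,1]).round(0)[:,:2].tolist())
E
```

```text
scene 266 185 [139 130 100] scene 243 204 [ 19 181 158] scene 284 224 [140 134 103] scene 335 242 [ 21 173 158] scene 215 168 [  1 144 101] scene violet 75 [283.7 223.1] [[548.0, 41.0], [543.0, 38.0]]
scene violet 66 [265.5 184.4] [[482.0, -69.0], [477.0, -74.0]]
scene violet 88 [149.3 103.7] [[464.0, -528.0], [458.0, -538.0]]
scene ochre 77 [334.7 241.7] [[513.0, 172.0], [508.0, 171.0]]
scene ochre 70 [243.  203.5] [[565.0, -78.0], [561.0, -82.0]]
scene ochre 62 [155.   89.6] [[411.0, -558.0], [405.0, -568.0]]
side 276 217 [139 187  86] side 307 213 [ 20 175 137] side 288 190 [138 199  82] side 264 172 [ 20 179 137] side 305 262 [  0 206  83] side violet 32 [429.6 356.1] [[590.0, -588.0], [596.0, -582.0]]
side violet 68 [275.9 216.9] [[470.0, -96.0], [474.0, -81.0]]
side violet 56 [287.5 188.3] [[545.0, 35.0], [551.0, 52.0]]
side violet 55 [145.8 139.3] [[168.0, 553.0], [167.0, 578.0]]
side violet 64 [180.2 135.7] [[293.0, 543.0], [295.0, 569.0]]
side violet 59 [194.2 117.4] [[369.0, 727.0], [372.0, 755.0]]
side violet 67 [158.2 104.1] [[236.0, 969.0], [236.0, 1002.0]]
side violet 64 [172.2  84.6] [[325.0, 1283.0], [327.0, 1322.0]]
side violet 69 [207.6  80.1] [[515.0, 1299.0], [520.0, 1338.0]]
side ochre 82 [307.  211.7] [[554.0, -98.0], [559.0, -84.0]]
side ochre 49 [263.3 170. ] [[511.0, 169.0], [516.0, 188.0]]
side red 64 [309.5 337.4] [[412.0, -483.0], [415.0, -475.0]]
[[296.8999938964844, 332.0], [321.0, 331.0], [321.5, 342.6000061035156], [297.3999938964844, 343.70001220703125]] [[404.0, -441.0], [448.0, -453.0], [438.0, -479.0], [396.0, -467.0]]
side red 183 [307.7 259.7] [[486.0, -281.0], [490.0, -270.0]]
[[271.70001220703125, 253.10000610351562], [340.70001220703125, 242.8000030517578], [344.20001220703125, 266.6000061035156], [275.20001220703125, 276.8999938964844]] [[427.0, -198.0], [598.0, -214.0], [568.0, -297.0], [411.0, -281.0]]
```

```bash
cat >> h.py <<'E'
def plan(*wps,pos=None,yaw=None,step=1.0,dig=2):
    """wps: (x,y,z,yaw[,step]); prints rows in tool units"""
    o=get_obs()
    p=np.array(o['tool_pos'] if pos is None else pos,float);yw=o['tcp_rot'][2] if yaw is None else yaw
    rows=[]
    for w in wps:
        t=np.array(w[:3]);s=w[4] if len(w)>4 else step
        for _ in range(60):
            R=Ro.from_euler('xyz',[np.pi,0,yw]).as_matrix()
            d=R.T@(t-p)/25;dy=-((w[3]-yw+np.pi)%(2*np.pi)-np.pi)/np.radians(5)
            if abs(d).max()<.02 and abs(dy)<.05:break
            d=(d*min(1,s/max(abs(d).max(),1e-9))).round(dig);k=float(np.clip(dy,-1,1).round(2))
            rows.append((d.tolist(),k));p=p+R@d*25;yw-=k*np.radians(5)
        rows.append(None)
    r=[x for x in rows if x];
    for i in range(0,len(r),5):
        q=r[i:i+5];q+=[([0,0,0],0)]*(5-len(q))
        print([x[0] for x in q],[x[1] for x in q])
    print('end',p.round(1),yw)
def st():
    o=get_obs();print(round(o['time'],2),np.round(o['tool_pos'],1),np.round(o['tcp_rot'],3),np.round(o['contact_force'],1),o['grip_width']);return o
E
python3 -c "
from h import *
plan((540,50,195,1.476))"
```

```text
[[-1.0, -0.61, -0.0], [-1.0, -0.5, -0.0], [-1.0, -0.39, -0.0], [-1.0, -0.29, -0.0], [-1.0, -0.2, -0.0]] [1.0, 1.0, 1.0, 1.0, 1.0]
[[-1.0, -0.11, -0.0], [-1.0, -0.03, -0.0], [-1.0, 0.06, -0.0], [-1.0, 0.15, -0.0], [-1.0, 0.24, -0.0]] [1.0, 1.0, 1.0, 1.0, 1.0]
[[-1.0, 0.34, -0.0], [-1.0, 0.44, -0.01], [-1.0, 0.54, -0.0], [-1.0, 0.66, -0.01], [-1.0, 0.8, -0.01]] [1.0, 1.0, 1.0, 1.0, 1.0]
[[-1.0, 0.95, -0.0], [-1.0, 1.0, -0.01], [-0.99, 1.0, -0.0], [-1.0, 1.0, -0.01], [-0.93, 0.94, -0.0]] [0.3, -0.0, -0.0, -0.0, -0.0]
end [539.9  50.1 194.9] 1.4756987582632262
```

>>> arm_command:
  gripper: [91.8,91.8,91.8,91.8,91.8]
  dp:
    - [-1.0,-0.61,0]
    - [-1.0,-0.5,0]
    - [-1.0,-0.39,0]
    - [-1.0,-0.29,0]
    - [-1.0,-0.2,0]
  twist: [1,1,1,1,1]

```text
time: 0.72
tool_pos: [257.4, 391.3, 193.9]
tcp_rot: [-3.141, 0.0, 2.372]
contact_force: [-0.2, 0.3, 0.2]
grip_width: 91.9
finger_force: 0.0
```

>>> arm_command:
  gripper: [91.8,91.8,91.8,91.8,91.8]
  dp:
    - [-1.0,-0.11,0]
    - [-1.0,-0.03,0]
    - [-1.0,0.06,0]
    - [-1.0,0.15,0]
    - [-1.0,0.24,0]
  twist: [1,1,1,1,1]

```text
time: 1.35
tool_pos: [337.7, 294.1, 194.0]
tcp_rot: [-3.141, 0.0, 1.935]
contact_force: [0.1, -0.2, 0.1]
grip_width: 91.5
finger_force: 0.0
```

>>> arm_command:
  gripper: [91.8,91.8,91.8,91.8,91.8]
  dp:
    - [-1.0,0.34,0]
    - [-1.0,0.44,0]
    - [-1.0,0.54,0]
    - [-1.0,0.66,0]
    - [-1.0,0.8,0]
  twist: [1,1,1,1,1]

```text
time: 1.98
tool_pos: [429.6, 183.1, 194.0]
tcp_rot: [-3.141, 0.0, 1.499]
contact_force: [-0.0, 0.7, 0.6]
grip_width: 91.7
finger_force: 0.0
```

>>> arm_command:
  gripper: [91.8,91.8,91.8,91.8,91.8]
  dp:
    - [-1.0,0.95,0]
    - [-1.0,1,0]
    - [-1,1,0]
    - [-1.0,1,0]
    - [-0.93,0.94,0]
  twist: [0.3,0,0,0,0]

```text
time: 2.6
tool_pos: [540.5, 49.1, 193.8]
tcp_rot: [-3.141, -0.0, 1.475]
contact_force: [0.1, -0.2, -0.2]
grip_width: 91.8
finger_force: 0.0
```

Run:
```python
from h import *
o=st();im=capture("wrist");cv2.imwrite("pics/w1.png",im[...,::-1]);C=cam("wrist",o)
np.savez("w1.npz",p=o['tool_pos'],r=o['tcp_rot'])
for col in RNG:
    for c in blobs(im,col,200):
        m=c.mean(0);print(col,len(c),m.round(1),[plane(C,[m],[0,0,z],[0,0,1])[0].round(0)[:2].tolist() for z in(113,103)])
```

```text
2.6 [540.5  49.1 193.8] [-3.141 -0.     1.475] [ 0.1 -0.2 -0.2] 91.80435772585372
violet 163 [231.2 327. ] [[477.0, -75.0], [474.0, -82.0]]
violet 214 [285.9 216.6] [[545.0, 41.0], [545.0, 38.0]]
ochre 163 [308.4 326.9] [[558.0, -83.0], [558.0, -90.0]]
```

View pics/w1.png

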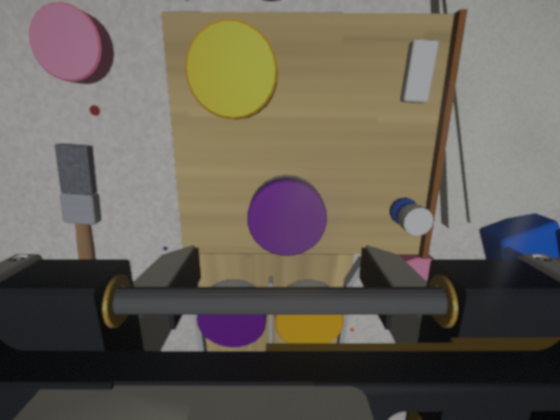

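The wrist view shows the deck with its back-left corner at (165,14) and its mouth line along row 253 (180→430). The violet lid is at (286,217), ochre at (232,69), and the divider at about column 270. The tin (410,215) and eraser (420,70) are on the ledge.

Run:
```python
from h import *
d=np.load("w1.npz");C=cam("wrist",dict(tool_pos=d['p'],tcp_rot=d['r']))
P=lambda uv,z:plane(C,uv,[0,0,z],[0,0,1])[:,:2].round(1)
print("deck",P([(165,14),(450,14),(181,254),(350,254)],85).tolist())
print("divider",P([(270,277)],87).tolist(),P([(270,310)],80).tolist())
im=cv2.imread("pics/w1.png");h=cv2.cvtColor(im,cv2.COLOR_BGR2HSV)
m=cv2.inRange(h,(20,170,120),(32,255,255));m=cv2.morphologyEx(m,cv2.MORPH_OPEN,np.ones((5,5)))
for c in cv2.findContours(m,0,1)[0]:
    if cv2.contourArea(c)>800:
        e=cv2.fitEllipse(c);print(e,P([e[0]],115))
vv=blobs(im[...,::-1].copy(),'violet',200)
for c in vv: e=cv2.fitEllipse(c);print('v',e,P([e[0]],115))
# column edges of left deck side
g=cv2.cvtColor(im,cv2.COLOR_BGR2HSV)[...,1].astype(int)
L=[(int(np.argmax(np.diff(g[v,130:200])))+130,v) for v in (30,60,140,170,200,230)];print(L,P(L,85).tolist())
G=g.astype(int);V=h[...,2].astype(int)
T=[(u,int(np.argmax(np.diff(G[3:30,u])))+3) for u in (180,290,340,390,430)];print(T,P(T,85).tolist())
M=[(u,238+int(np.argmax(abs(np.diff(V[238:265,u]))))) for u in(195,205,215,225,240,335,350)];print(M,P(M,85).tolist())
```

```text
deck [[457.1, 224.9], [702.1, 201.5], [428.5, 0.9], [609.3, -16.3]]
divider [[521.1, -34.5]] [[516.0, -80.8]]
((308.37896728515625, 327.6578063964844), (29.858264923095703, 74.89460754394531), 89.41238403320312) [[557.4 -82. ]]
v ((231.75462341308594, 328.34259033203125), (32.90870666503906, 72.6795425415039), 91.46937561035156) [[477.4 -75.2]]
v ((285.8665466308594, 216.8748016357422), (74.31427001953125, 76.22269439697266), 111.03630065917969) [[544.8  41.5]]
[(162, 30), (185, 60), (172, 140), (175, 170), (177, 200), (180, 230)] [[452.1, 213.1], [467.8, 187.5], [442.5, 119.6], [439.7, 90.8], [435.8, 60.4], [432.7, 28.1]]
[(180, 11), (290, 12), (340, 12), (390, 12), (430, 13)] [[470.5, 225.9], [564.7, 215.9], [607.5, 211.8], [650.4, 207.8], [684.8, 203.9]]
[(195, 247), (205, 253), (215, 251), (225, 253), (240, 252), (335, 252), (350, 252)] [[445.0, 7.5], [454.5, -0.4], [465.5, 0.9], [475.8, -2.4], [492.0, -2.8], [593.4, -12.5], [609.4, -14.0]]
```

```bash
cat >> h.py <<'E'
O=np.array([524,-6.]);PSI=-0.10
EX=np.array([np.cos(PSI),np.sin(PSI)]);EY=np.array([-np.sin(PSI),np.cos(PSI)])
def S(x,y,z,yaw=np.pi/2+PSI,step=1.0): return (*(O+x*EX+y*EY),z,yaw,step)
def sh(p): r=np.array(p[:2])-O;return (r@EX).round(1),(r@EY).round(1)
E
python3 -c "
from h import *
o=st();print(sh(o['tool_pos']),sh((545,41)),sh((512,172)),sh((477,-75)),sh((558,-82)))
plan(S(16.2,48.5,95))"
```

```text
2.65 [542.9  46.1 193.6] [3.140e+00 2.000e-03 1.473e+00] [ 0.1 -2.3 -0.3] 91.47973999097266
(np.float64(13.6), np.float64(53.8)) (np.float64(16.2), np.float64(48.9)) (np.float64(-29.7), np.float64(175.9)) (np.float64(-39.9), np.float64(-73.3)) (np.float64(41.4), np.float64(-72.2))
[[-0.05, 0.03, 1.0], [-0.05, 0.03, 1.0], [-0.06, 0.02, 1.0], [-0.05, 0.03, 0.94], [0, 0, 0]] [0.03, 0.0, 0.0, 0.0, 0]
end [545.1  40.6  95.1] 1.4708398212801954
```

>>> arm_command:
  gripper: [91.8,91.8,91.8,91.8,91.8]
  dp:
    - [-0.07,0.04,0.8]
    - [-0.07,0.04,0.8]
    - [-0.07,0.03,0.8]
    - [0,0,0.4]
    - [0,0,0]
  twist: [0,0,0,0,0]

```text
time: 3.28
tool_pos: [541.9, 44.9, 123.7]
tcp_rot: [-3.14, -0.0, 1.476]
contact_force: [-0.1, 0.2, 0.2]
grip_width: 91.8
finger_force: 0.0
```

```bash
python3 -c "
from h import *
o=st();print(sh(o['tool_pos']))
im=capture('wrist');C=cam('wrist',o);cv2.imwrite('pics/w2.png',im[...,::-1])
for c in blobs(im,'violet',200):
  e=cv2.fitEllipse(c);q=plane(C,[e[0]],[0,0,115],[0,0,1])[0];print(e,q.round(1),sh(q))
plan(S(16.2,48.5,95))"
```

```text
3.27 [541.9  44.9 123.7] [-3.14  -0.     1.476] [-0.1  0.2  0.2] 91.83027804344853
(np.float64(12.7), np.float64(52.4))
((215.02223205566406, 341.8066101074219), (22.20482063293457, 82.42230224609375), 90.16410827636719) [482.2 -37.8 115. ] (np.float64(-38.4), np.float64(-35.8))
((285.7757263183594, 240.87875366210938), (95.67346954345703, 102.60328674316406), 99.5646743774414) [545.2  42.  115. ] (np.float64(16.3), np.float64(49.9))
[[-0.13, 0.1, 1.0], [-0.03, 0.02, 0.18], [0, 0, 0], [0, 0, 0], [0, 0, 0]] [0.06, -0.0, 0, 0, 0]
end [545.   40.6  94.9] 1.470515237354762
```

>>> arm_command:
  gripper: [91.8,91.8,91.8,91.8,91.8]
  dp:
    - [-0.1,0.12,0.4]
    - [0,0,0.4]
    - [0,0,0.38]
    - [0,0,0]
    - [0,0,0]
  twist: [0.06,0,0,0,0]

```text
time: 3.95
tool_pos: [545.2, 42.0, 94.8]
tcp_rot: [3.141, -0.0, 1.47]
contact_force: [0.0, 0.6, -0.5]
grip_width: 91.7
finger_force: 0.0
```

>>> arm_command:
  gripper: [74,74,74,74,74]
  dp:
    - [0,0,0]
    - [0,0,0]
    - [0,0,0]
    - [0,0,0]
    - [0,0,0]
  twist: [0,0,0,0,0]

```text
time: 4.58
tool_pos: [545.1, 41.9, 94.8]
tcp_rot: [3.141, -0.0, 1.47]
contact_force: [0.1, -1.1, 0.3]
grip_width: 74.1
finger_force: 0.0
```

```bash
python3 -c "
from h import *
o=st();print(sh(o['tool_pos']),o['finger_force'])
plan(S(-42.5,49.5,o['tool_pos'][2],o['tcp_rot'][2],.3))"
```

```text
4.58 [545.1  41.9  94.8] [ 3.141 -0.     1.47 ] [ 0.1 -1.1  0.3] 74.05696921236377
(np.float64(16.2), np.float64(49.8)) 0.0
[[-0.0, -0.3, -0.0], [-0.0, -0.3, -0.0], [-0.0, -0.3, -0.0], [-0.0, -0.3, -0.0], [-0.0, -0.3, -0.0]] [-0.0, -0.0, -0.0, -0.0, -0.0]
[[-0.0, -0.3, -0.0], [-0.01, -0.3, -0.0], [-0.0, -0.25, -0.0], [0, 0, 0], [0, 0, 0]] [-0.0, -0.0, -0.0, 0, 0]
end [486.6  47.6  94.8] 1.4703649458451853
```

>>> arm_command:
  gripper: [72,71,70,68,66]
  dp:
    - [0,0,0]
    - [0,0,0]
    - [0,0,0]
    - [0,0,0]
    - [0,0,0]
  twist: [0,0,0,0,0]

```text
time: 5.2
tool_pos: [545.0, 42.0, 94.7]
tcp_rot: [-3.142, -0.0, 1.47]
contact_force: [0.5, 0.8, -0.6]
grip_width: 66.5
finger_force: 0.0
```

```bash
python3 -c "
from h import *
o=st();print(o['finger_force'])
im=capture('wrist');C=cam('wrist',o)
cv2.imwrite('pics/w3.png',im[...,::-1])
for c in blobs(im,'violet',200):
  e=cv2.fitEllipse(c);q=plane(C,[e[0]],[0,0,115],[0,0,1])[0];print(e,q.round(1),sh(q))
"
```

```text
5.2 [545.   42.   94.7] [-3.142 -0.     1.47 ] [ 0.5  0.8 -0.6] 66.52298568447807
0.0
((280.69476318359375, 247.39100646972656), (92.87845611572266, 123.95262908935547), 91.76896667480469) [545.5  47.  115. ] (np.float64(16.1), np.float64(54.9))
```

View pics/w3.png

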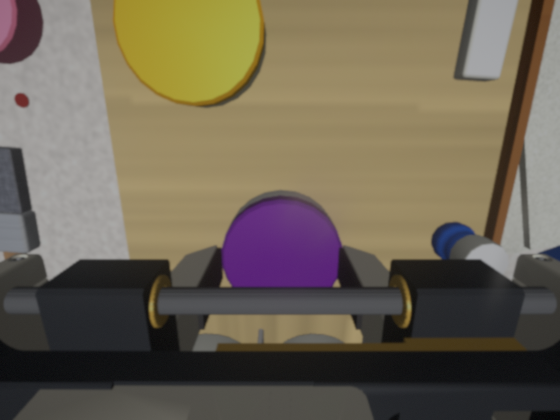

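The wrist view shows the violet lid at (282,~255), with the fingers closed to 66 mm on its front flanks. So the dish may sit off the pads' line. I'll fit circles to the visible rims.

```bash
cat >> h.py <<'E'
from scipy.optimize import least_squares
def rim(im,C,col,zz=115,vmax=255,vmin=3,n=(0,0,1),amin=200,P=None):
    out=[]
    for c in blobs(im,col,amin):
        c=c[(c[:,1]<vmax)&(c[:,1]>vmin)]
        if len(c)<20: continue
        X=plane(C,c,[0,0,zz] if P is None else P,n)[:,:2]
        f=least_squares(lambda q:np.hypot(*(X-q[:2]).T)-q[2],[*X.mean(0),38],loss='soft_l1')
        g=least_squares(lambda q:np.hypot(*(X-q[:2]).T)-38,X.mean(0),loss='soft_l1')
        print(col,len(c),'free',f.x.round(1),'R38',g.x.round(1),'shelf',sh(g.x),'res',np.sqrt((g.fun**2).mean()).round(2))
E
python3 - <<'E'
from h import *
RNG['ochre']=((20,170,120),(32,255,255))
d=np.load("w1.npz")
for f,p,r,vm in(("w1",d['p'],d['r'],400),("w2",[541.9,44.9,123.7],[-3.14,0,1.476],250),("w3",[545,42,94.7],[-3.142,0,1.47],255)):
    C=cam("wrist",dict(tool_pos=p,tcp_rot=r));im=cv2.imread(f"pics/{f}.png")[...,::-1].copy()
    print(f);rim(im,C,'violet',vmax=vm);rim(im,C,'ochre',vmax=vm,vmin=8)
M=get_calibration("wrist");T=M['mount'];Ti=np.linalg.inv(T)
X=np.array([[x,y,z] for z in(0,-19) for x in(-9.5,9.5) for y in(-33,33)],float)
Xc=X@Ti[:3,:3].T+Ti[:3,3];print(cv2.projectPoints(Xc,np.zeros(3),np.zeros(3),M['mtx'],M['dist_coeffs'])[0][:,0].round(0).tolist())
E
```

```text
w1
violet 163 free [477.3 -73.4  27.3] R38 [476.  -87.4] shelf (np.float64(-39.6), np.float64(-85.8)) res 13.29
violet 214 free [544.7  40.1  35.9] R38 [544.5  40. ] shelf (np.float64(15.8), np.float64(47.8)) res 2.2
ochre 162 free [557.6 -81.5  27. ] R38 [ 555.5 -101.4] shelf (np.float64(40.9), np.float64(-91.8)) res 14.91
w2
violet 158 free [544.9  40.7  35.9] R38 [544.3  38.1] shelf (np.float64(15.8), np.float64(45.9)) res 1.25
ochre 264 free [504.7 161.4  25.1] R38 [455.4 155.2] shelf (np.float64(-84.4), np.float64(153.6)) res 9.24
w3
violet 163 free [544.9  41.2  35.9] R38 [544.4  38.6] shelf (np.float64(15.9), np.float64(46.4)) res 0.99
ochre 496 free [512.2 169.8  35.7] R38 [512.3 173. ] shelf (np.float64(-29.5), np.float64(176.9)) res 11.67
[[232.0, 255.0], [329.0, 255.0], [231.0, 229.0], [330.0, 229.0], [228.0, 268.0], [334.0, 268.0], [226.0, 240.0], [335.0, 240.0]]
```

>>> arm_command:
  gripper: [64,62,60,60,60]
  dp:
    - [0,0,0]
    - [0,0,0]
    - [0,0,0]
    - [0,0,0]
    - [0,0,0]
  twist: [0,0,0,0,0]

```text
time: 5.88
tool_pos: [545.0, 41.9, 94.7]
tcp_rot: [-3.142, -0.0, 1.47]
contact_force: [-0.5, 0.3, 0.3]
grip_width: 60.2
finger_force: 0.0
```

```bash
python3 -c "
from h import *
o=st();print(o['finger_force'],o['moment'])
im=capture('wrist');C=cam('wrist',o);cv2.imwrite('pics/w4.png',im[...,::-1]);rim(im,C,'violet')
b=capture('side')
cv2.imwrite('pics/s4.png',cv2.resize(b[130:250,220:380,::-1],None,fx=5,fy=5,interpolation=2))
"
```

```text
5.88 [545.   41.9  94.7] [-3.142 -0.     1.47 ] [-0.5  0.3  0.3] 60.16497236175439
0.0 [-0.1273049   0.05529177  0.01982999]
violet 165 free [545.   42.8  34.5] R38 [544.4  38.5] shelf (np.float64(15.8), np.float64(46.3)) res 1.74
```

View pics/s4.png

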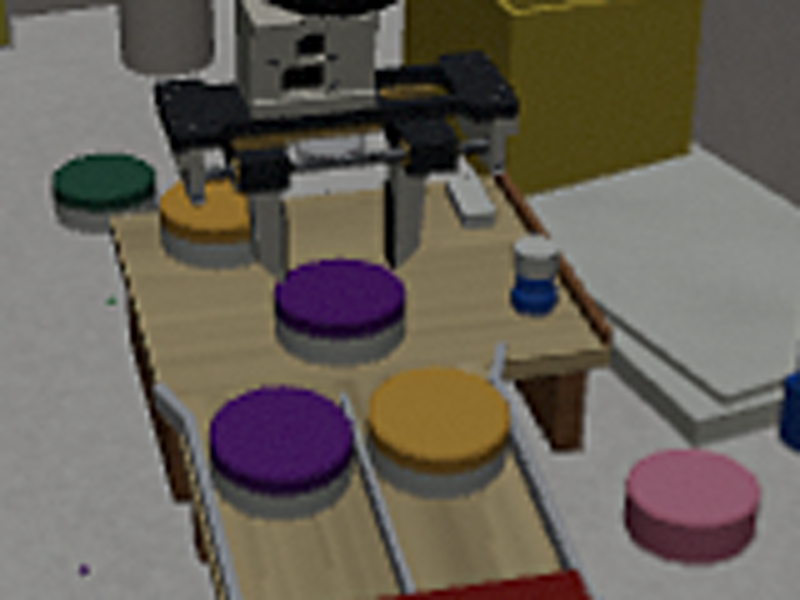

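The side crop shows the open fingers' tips just behind the violet dish: the left tip is near crop (280,275), the right at (400,265). The tool is evidently not where the dish is. I'll compare with the projected TCP.

Run:
```python
from h import *
C=cam("side");S2=lambda uv:((uv[:,0]-220)*5,(uv[:,1]-130)*5)
e=np.array([*EX,0])
for z in(95,115,130):
  for dy in(0,):
    X=[np.array([545,42,z])+s*e*k for s in(-1,1) for k in(30,)]
    u=proj(C,X);print(z,((u-[220,130])*5).round(0).tolist())
# dish from side: lid top-center
for col in('violet','ochre'):
    for c in blobs(cv2.imread("pics/side0.png")[...,::-1].copy(),col,100):
        b=cv2.boundingRect(c); print(col,b)
for p in([545,41,115],[512,172,115],[477,-75,105],[558,-82,105],[545,41,85]): print(((proj(C,[p])-[220,130])*5).round(0))
# rays of right tip (400,265)crop
uv=np.array([[280,275],[400,265]])/5+[220,130]
for z in(95,110,120,130): print(z,plane(C,uv,[0,0,z],[0,0,1]).round(0).tolist())
```

```text
95 [[283.0, 319.0], [384.0, 307.0]]
115 [[282.0, 289.0], [384.0, 277.0]]
130 [[282.0, 266.0], [385.0, 254.0]]
violet (262, 208, 28, 19)
violet (275, 182, 26, 13)
violet (137, 133, 18, 14)
violet (171, 128, 18, 17)
violet (186, 109, 17, 18)
violet (149, 96, 18, 18)
violet (163, 76, 19, 19)
violet (199, 72, 17, 18)
ochre (294, 204, 27, 18)
ochre (253, 165, 22, 11)
[[334. 284.]]
[[217. 194.]]
[[281. 424.]]
[[431. 404.]]
[[334. 329.]]
95 [[529.0, 95.0, 95.0], [601.0, 84.0, 95.0]]
110 [[521.0, 69.0, 110.0], [591.0, 58.0, 110.0]]
120 [[516.0, 52.0, 120.0], [585.0, 41.0, 120.0]]
130 [[511.0, 35.0, 130.0], [579.0, 24.0, 130.0]]
```

```bash
python3 -c "
import cv2
a=cv2.imread('pics/w4.png');cv2.imwrite('pics/w4c.png',cv2.resize(cv2.convertScaleAbs(a[180:370,160:410],alpha=1.8),None,fx=3.1,fy=3.1,interpolation=2))"
```

```text
(no output)
```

View pics/w4c.png

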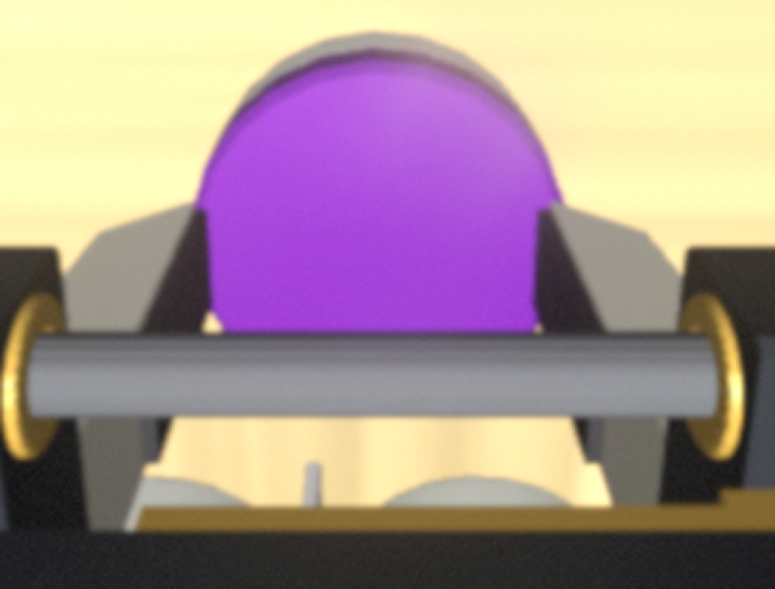

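The enlarged wrist view shows both fingertips overlapping the lid from above, with tip corners at full-picture (226,248)/(334,247) and (228,281)/(332,283). By depth, the real tips end about 33 mm short of the reported TCP, so they are still above the dish. I'll open and go down accordingly, checking for contact.

>>> arm_command:
  gripper: [91.8,91.8,91.8,91.8,91.8]
  dp:
    - [0,0,0]
    - [0,0,0]
    - [0,0,0]
    - [0,0,0]
    - [0,0,0]
  twist: [0,0,0,0,0]

```text
time: 6.6
tool_pos: [545.1, 42.0, 94.7]
tcp_rot: [3.142, -0.0, 1.47]
contact_force: [0.1, 0.1, 0.7]
grip_width: 91.7
finger_force: 0.0
```

>>> arm_command:
  gripper: [91.8,91.8,91.8,91.8,91.8]
  dp:
    - [0,0,0.2]
    - [0,0,0.2]
    - [0,0,0.2]
    - [0,0,0.2]
    - [0,0,0]
  twist: [0,0,0,0,0]

```text
time: 7.22
tool_pos: [544.7, 42.0, 74.2]
tcp_rot: [-3.141, -0.0, 1.47]
contact_force: [0.6, 0.6, 1.0]
grip_width: 92.2
finger_force: 0.0
```

```bash
python3 -c "
from h import *
o=st()
b=capture('side');im=capture('wrist');cv2.imwrite('pics/w5.png',im[...,::-1])
w=im[170:380,140:420,::-1];s=b[130:230,230:340,::-1]
w=cv2.resize(cv2.convertScaleAbs(w,alpha=1.8),(400,300));s=cv2.resize(s,(400,364))[:300]
cv2.imwrite('pics/ws5.png',cv2.hconcat([w,s]))
"
```

```text
7.22 [544.7  42.   74.2] [-3.141 -0.     1.47 ] [0.6 0.6 1. ] 92.20619469032114
```

View pics/ws5.png

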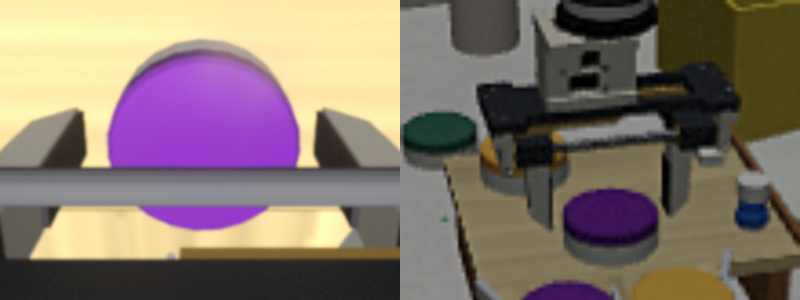

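The picture shows the fingers straddling the violet dish (wrist part: lid at (203,140), tips at (85,150) and (318,150)). The reported TCP is 11 mm below the deck surface with no contact, which confirms the ~33 mm offset. I'll go 12 mm lower and grip.

>>> arm_command:
  gripper: [91.8,91.8,91.8,91.8,91.8]
  dp:
    - [0,0,0.12]
    - [0,0,0.12]
    - [0,0,0.12]
    - [0,0,0.12]
    - [0,0,0]
  twist: [0,0,0,0,0]

```text
time: 7.95
tool_pos: [544.8, 41.9, 62.4]
tcp_rot: [-3.141, -0.0, 1.47]
contact_force: [-0.1, -0.3, 0.1]
grip_width: 92.1
finger_force: 0.0
```

>>> arm_command:
  gripper: [80,76,72,72,72]
  dp:
    - [0,0,0]
    - [0,0,0]
    - [0,0,0]
    - [0,0,0]
    - [0,0,0]
  twist: [0,0,0,0,0]

```text
time: 8.57
tool_pos: [545.3, 41.9, 62.8]
tcp_rot: [3.141, -0.0, 1.47]
contact_force: [0.8, -0.3, 1.4]
grip_width: 74.7
finger_force: 30.0
```

```bash
python3 -c "
from h import *
o=st();print(sh(o['tool_pos']),o['finger_force'])
plan(S(-42.5,49.5,o['tool_pos'][2],o['tcp_rot'][2],.4))"
```

```text
8.57 [545.3  41.9  62.8] [ 3.141 -0.     1.47 ] [ 0.8 -0.3  1.4] 74.7116918457226
(np.float64(16.4), np.float64(49.8)) 29.998499963639915
[[-0.0, -0.4, -0.0], [-0.0, -0.4, -0.0], [-0.0, -0.4, -0.0], [-0.0, -0.4, -0.0], [-0.01, -0.4, -0.0]] [-0.0, -0.0, -0.0, -0.0, -0.0]
[[-0.0, -0.35, -0.0], [0, 0, 0], [0, 0, 0], [0, 0, 0], [0, 0, 0]] [-0.0, 0, 0, 0, 0]
end [486.8  47.6  62.8] 1.4703662357099196
```

>>> arm_command:
  gripper: [72,72,72,72,72]
  dp:
    - [0,-0.4,0]
    - [0,-0.4,0]
    - [0,-0.4,0]
    - [0,-0.4,0]
    - [0,-0.4,0]
  twist: [0,0,0,0,0]

```text
time: 9.2
tool_pos: [494.6, 47.0, 62.8]
tcp_rot: [3.141, -0.0, 1.47]
contact_force: [1.9, 0.2, 1.9]
grip_width: 74.7
finger_force: 30.0
```

>>> arm_command:
  gripper: [72,72,72,91.8,91.8]
  dp:
    - [0,-0.3,0]
    - [0,-0.06,0]
    - [0,0,0]
    - [0,0,0]
    - [0,0,0]
  twist: [0,0,0,0,0]

```text
time: 9.82
tool_pos: [486.1, 47.9, 62.4]
tcp_rot: [-3.141, -0.0, 1.47]
contact_force: [-0.7, 0.7, 0.1]
grip_width: 89.3
finger_force: 0.0
```

>>> arm_command:
  gripper: [91.8,91.8,91.8,91.8,91.8]
  dp:
    - [0,0,0]
    - [0,0,0]
    - [0,0,-0.4]
    - [0,0,-0.8]
    - [0,0,-0.8]
  twist: [0,0,0,0,0]

```text
time: 10.45
tool_pos: [486.4, 47.8, 113.9]
tcp_rot: [3.141, -0.0, 1.47]
contact_force: [0.4, -0.1, 0.5]
grip_width: 91.7
finger_force: 0.0
```

```bash
python3 -c "
from h import *
o=st();print(sh(o['tool_pos']))
im=capture('wrist');cv2.imwrite('pics/w6.png',im[...,::-1]);rim(im,cam('wrist',o),'violet',vmax=260)
plan(S(-42.5,103,114),S(-42.5,103,62))"
```

```text
10.45 [486.4  47.8 113.9] [ 3.141 -0.     1.47 ] [ 0.4 -0.1  0.5] 91.67739428324312
(np.float64(-42.7), np.float64(49.8))
violet 181 free [484.7  46.9  35.9] R38 [484.   44.4] shelf (np.float64(-44.8), np.float64(46.2)) res 1.4
[[1.0, -0.03, 0.05], [1.0, -0.02, 0.04], [0.12, -0.01, 0.01], [0.0, 0.0, 1.0], [0.0, 0.0, 1.0]] [-0.0, -0.0, -0.0, -0.0, -0.0]
[[0.0, 0.0, 0.08], [0, 0, 0], [0, 0, 0], [0, 0, 0], [0, 0, 0]] [-0.0, 0, 0, 0, 0]
end [491.9 100.7  61.9] 1.4704988117049895
```

>>> arm_command:
  gripper: [26,26,26,26,26]
  dp:
    - [1,-0.02,0]
    - [1,-0.02,0]
    - [0.12,0,0]
    - [0,0,0]
    - [0,0,0]
  twist: [0,0,0,0,0]

```text
time: 11.12
tool_pos: [490.6, 100.0, 112.7]
tcp_rot: [-3.141, 0.0, 1.47]
contact_force: [-0.2, -0.4, -0.4]
grip_width: 46.6
finger_force: 0.0
```

>>> arm_command:
  gripper: [26,26,26,26,26]
  dp:
    - [0,0,0.6]
    - [0,0,0.6]
    - [0,0,0.6]
    - [0,0,0.28]
    - [0,0,0]
  twist: [0,0,0,0,0]

```text
time: 11.75
tool_pos: [490.4, 100.6, 60.1]
tcp_rot: [-3.14, 0.0, 1.47]
contact_force: [0.3, 0.2, -0.0]
grip_width: 25.6
finger_force: 0.0
```

```bash
python3 -c "
from h import *
o=st();print(sh(o['tool_pos']))
im=capture('wrist');cv2.imwrite('pics/w7.png',im[...,::-1])
plan(S(-42.5,90,62,step=.3),S(-42.5,40,62,step=.5))"
```

```text
11.75 [490.4 100.6  60.1] [-3.14  0.    1.47] [ 0.3  0.2 -0. ] 25.61484875837043
(np.float64(-44.1), np.float64(102.7))
[[-0.3, 0.03, -0.03], [-0.21, 0.02, -0.02], [-0.5, 0.0, -0.0], [-0.5, 0.0, -0.0], [-0.5, 0.0, -0.0]] [-0.0, -0.0, -0.0, -0.0, -0.0]
[[-0.5, 0.0, -0.0], [0, 0, 0], [0, 0, 0], [0, 0, 0], [0, 0, 0]] [-0.0, 0, 0, 0, 0]
end [485.7  38.1  61.9] 1.4704033714733131
```

View pics/w7.png

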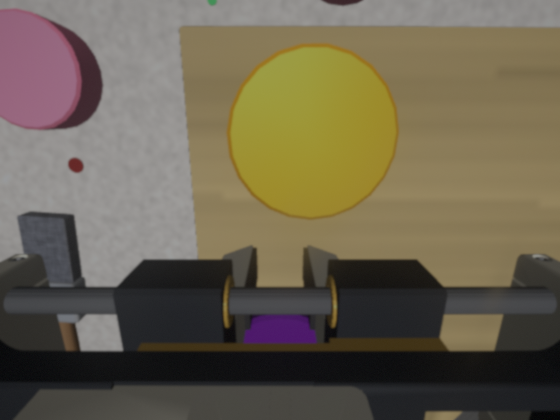

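The wrist view shows the fingers down between the ochre lid (313,130) and the violet one (280,330), clear of both. Now I push.

>>> arm_command:
  gripper: [26,26,26,26,26]
  dp:
    - [-0.3,0.01,0]
    - [-0.3,0.01,0]
    - [-0.4,0.01,0]
    - [-0.4,0.01,0]
    - [-0.4,0.01,0]
  twist: [0,0,0,0,0]

```text
time: 12.42
tool_pos: [487.5, 55.1, 60.9]
tcp_rot: [3.141, -0.0, 1.47]
contact_force: [-0.7, 0.9, 0.9]
grip_width: 26.0
finger_force: 1.0
```

>>> arm_command:
  gripper: [26,26,26,26,26]
  dp:
    - [-0.3,0,0]
    - [-0.3,0,0]
    - [-0.3,0.0,0]
    - [-0.3,0,0]
    - [-0.3,0,0]
  twist: [0,0,0,0,0]

```text
time: 13.05
tool_pos: [483.6, 18.1, 60.8]
tcp_rot: [3.141, -0.0, 1.471]
contact_force: [0.9, 3.1, 2.4]
grip_width: 26.2
finger_force: 1.5
```

```bash
python3 -c "
from h import *
o=st();print(sh(o['tool_pos']))
b=capture('side')
cv2.imwrite('pics/s8.png',cv2.resize(b[130:280,220:380,::-1],None,fx=3.75,fy=3.75,interpolation=2))"
```

```text
13.05 [483.6  18.1  60.8] [ 3.141 -0.     1.471] [0.9 3.1 2.4] 26.175605579732114
(np.float64(-42.6), np.float64(19.9))
```

View pics/s8.png

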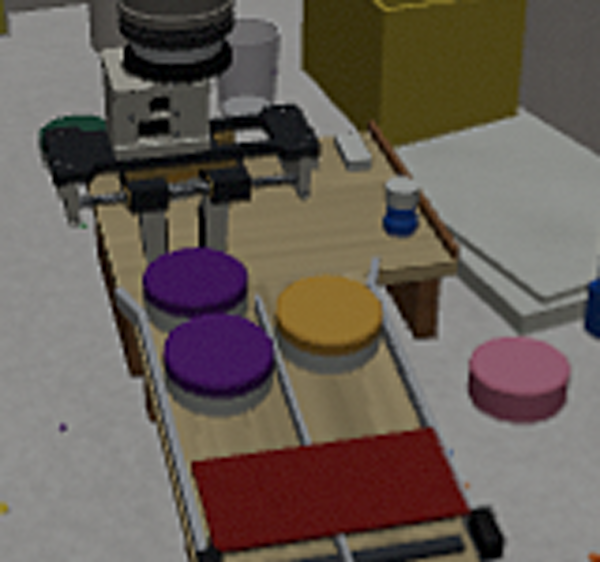

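The side view shows both violet dishes touching in the near lane, the upper at crop (195,285) and the lower at (218,360), flat and between the rails. I'll go on, lowering with the slope.

>>> arm_command:
  gripper: [26,26,26,26,26]
  dp:
    - [-0.3,0,0]
    - [-0.3,0,0]
    - [-0.3,0.0,0]
    - [-0.3,0,0.04]
    - [-0.3,0,0.04]
  twist: [0,0,0,0,0]

```text
time: 13.72
tool_pos: [479.8, -19.3, 58.6]
tcp_rot: [-3.141, -0.0, 1.47]
contact_force: [-0.1, 0.9, -1.7]
grip_width: 25.9
finger_force: 0.4
```

>>> arm_command:
  gripper: [26,26,26,26,26]
  dp:
    - [-0.25,0,0.04]
    - [-0.25,0,0.04]
    - [-0.25,0.0,0.04]
    - [-0.2,0,0.03]
    - [-0.2,0,0.03]
  twist: [0,0,0,0,0]

```text
time: 14.35
tool_pos: [477.1, -47.5, 54.3]
tcp_rot: [3.141, -0.0, 1.47]
contact_force: [0.6, 2.8, 3.1]
grip_width: 26.1
finger_force: 1.5
```

```bash
python3 -c "
from h import *
o=st();print(sh(o['tool_pos']),o['contact_force'][:2]@EY)"
```

```text
14.35 [477.1 -47.5  54.3] [ 3.141 -0.     1.47 ] [0.6 2.8 3.1] 26.094031843561023
(np.float64(-42.6), np.float64(-46.0)) 2.8340854106650304
```

>>> arm_command:
  gripper: [26,26,26,26,26]
  dp:
    - [-0.04,0,0.005]
    - [-0.04,0,0.005]
    - [-0.04,0.0,0.005]
    - [-0.04,0,0.005]
    - [0,0,0.01]
  twist: [0,0,0,0,0]

```text
time: 14.98
tool_pos: [476.7, -51.5, 53.5]
tcp_rot: [3.141, -0.0, 1.47]
contact_force: [0.1, 2.6, 2.8]
grip_width: 26.1
finger_force: 1.4
```

>>> arm_command:
  gripper: [26,26,26,26,26]
  dp:
    - [-0.03,0,0.005]
    - [-0.03,0,0.005]
    - [-0.03,0.0,0.005]
    - [-0.03,0,0.005]
    - [0,0,0]
  twist: [0,0,0,0,0]

```text
time: 15.6
tool_pos: [476.4, -54.5, 53.0]
tcp_rot: [3.141, -0.0, 1.47]
contact_force: [0.6, 4.0, 3.9]
grip_width: 25.5
finger_force: 1.8
```

>>> arm_command:
  gripper: [26,26,26,26,26]
  dp:
    - [-0.03,0,0.004]
    - [-0.03,0,0.004]
    - [-0.03,0.0,0.004]
    - [-0.03,0,0.004]
    - [0,0,0]
  twist: [0,0,0,0,0]

```text
time: 16.23
tool_pos: [476.0, -57.5, 52.5]
tcp_rot: [3.142, -0.0, 1.47]
contact_force: [1.2, 4.5, 3.8]
grip_width: 25.8
finger_force: 1.9
```

>>> arm_command:
  gripper: [26,26,26,26,26]
  dp:
    - [-0.03,0,0.004]
    - [-0.03,0,0.004]
    - [-0.03,0.0,0.004]
    - [-0.03,0,0.004]
    - [0,0,0]
  twist: [0,0,0,0,0]

```text
time: 16.85
tool_pos: [475.6, -60.4, 52.1]
tcp_rot: [-3.141, -0.0, 1.47]
contact_force: [0.1, 4.3, 3.8]
grip_width: 25.8
finger_force: 1.8
```

>>> arm_command:
  gripper: [26,26,26,26,26]
  dp:
    - [-0.03,0,0.004]
    - [-0.03,0,0.004]
    - [-0.03,0.0,0.004]
    - [-0.03,0,0.004]
    - [0,0,0]
  twist: [0,0,0,0,0]

```text
time: 17.48
tool_pos: [475.4, -63.5, 51.7]
tcp_rot: [-3.142, 0.0, 1.47]
contact_force: [0.3, 3.2, 3.8]
grip_width: 25.7
finger_force: 1.7
```

>>> arm_command:
  gripper: [26,26,26,26,26]
  dp:
    - [-0.03,0,0.004]
    - [-0.03,0,0.004]
    - [-0.03,0.0,0.004]
    - [-0.03,0,0.004]
    - [0,0,0]
  twist: [0,0,0,0,0]

```text
time: 18.1
tool_pos: [475.1, -66.4, 51.3]
tcp_rot: [-3.142, -0.0, 1.47]
contact_force: [0.1, 2.8, 3.3]
grip_width: 26.2
finger_force: 1.6
```

>>> arm_command:
  gripper: [26,26,26,26,26]
  dp:
    - [-0.03,0,0.004]
    - [-0.03,0,0.004]
    - [-0.03,0.0,0.004]
    - [-0.03,0,0.004]
    - [0,0,0]
  twist: [0,0,0,0,0]

```text
time: 18.73
tool_pos: [474.8, -69.4, 50.9]
tcp_rot: [-3.142, 0.0, 1.47]
contact_force: [-0.5, 2.6, 2.5]
grip_width: 26.2
finger_force: 1.5
```

>>> arm_command:
  gripper: [26,26,26,26,26]
  dp:
    - [-0.03,0,0.004]
    - [-0.03,0,0.004]
    - [-0.03,0.0,0.004]
    - [-0.03,0,0.004]
    - [0,0,0]
  twist: [0,0,0,0,0]

```text
time: 19.35
tool_pos: [474.5, -72.4, 50.5]
tcp_rot: [-3.142, -0.0, 1.47]
contact_force: [-0.1, 1.4, 0.9]
grip_width: 26.1
finger_force: 1.4
```

>>> arm_command:
  gripper: [26,26,26,26,26]
  dp:
    - [-0.03,0,0.004]
    - [-0.03,0,0.004]
    - [-0.03,0.0,0.004]
    - [-0.03,0,0.004]
    - [0,0,0]
  twist: [0,0,0,0,0]

```text
time: 19.98
tool_pos: [474.2, -75.4, 50.1]
tcp_rot: [-3.142, -0.0, 1.47]
contact_force: [0.1, 2.0, 1.6]
grip_width: 26.0
finger_force: 1.3
```

>>> arm_command:
  gripper: [26,26,26,26,26]
  dp:
    - [-0.03,0,0.004]
    - [-0.03,0,0.004]
    - [-0.03,0.0,0.004]
    - [-0.03,0,0.004]
    - [0,0,0]
  twist: [0,0,0,0,0]

```text
time: 20.6
tool_pos: [473.9, -78.4, 49.7]
tcp_rot: [-3.142, -0.0, 1.47]
contact_force: [-0.6, 2.4, 1.5]
grip_width: 25.9
finger_force: 1.2
```

>>> arm_command:
  gripper: [26,26,26,26,26]
  dp:
    - [-0.03,0,0.004]
    - [-0.03,0,0.004]
    - [-0.03,0.0,0.004]
    - [-0.03,0,0.004]
    - [0,0,0]
  twist: [0,0,0,0,0]

```text
time: 21.22
tool_pos: [473.6, -81.4, 49.3]
tcp_rot: [-3.142, -0.0, 1.47]
contact_force: [1.0, 2.5, 0.5]
grip_width: 25.8
finger_force: 1.2
```

>>> arm_command:
  gripper: [26,26,26,26,26]
  dp:
    - [-0.03,0,0.004]
    - [-0.03,0,0.004]
    - [-0.03,0.0,0.004]
    - [-0.03,0,0.004]
    - [0,0,0]
  twist: [0,0,0,0,0]

```text
time: 21.85
tool_pos: [473.3, -84.3, 48.9]
tcp_rot: [-3.142, -0.0, 1.47]
contact_force: [0.5, 2.8, 0.7]
grip_width: 26.1
finger_force: 1.1
```

Run:
```python
from h import *
RNG['red']=((0,120,40),(8,255,255))
n=np.array([0,-np.sin(.14),np.cos(.14)]);n[:2]=-np.sin(.14)*EY
for nm in('scene','side'):
    im=capture(nm);C=cam(nm);cv2.imwrite(f'pics/{nm}9.png',im[...,::-1])
    old=cv2.imread(f'pics/{nm}0.png')[...,::-1].copy()
    for k,i in(('old',old),('new',im)):
        for col,h in(('violet',30),('ochre',30),('red',26)):
            for c in blobs(i,col,60):
                P=[*O,85+h];q=plane(C,c,P,n);s=np.array([sh(x) for x in q])
                if abs(s[:,0].mean())<60 and s[:,1].max()<60: print(nm,k,col,len(c),'mean',s.mean(0).round(1),'y',s[:,1].min(),s[:,1].max())
```

```text
scene old violet 66 mean [-39.3 -71.3] y -107.7 -35.6
scene old violet 88 mean [ -46.7 -611.7] y -668.5 -554.2
scene old ochre 70 mean [ 44.7 -71.7] y -108.4 -36.0
scene old red 120 mean [   2.1 -228.3] y -269.3 -189.2
scene new violet 61 mean [ -39.4 -200.9] y -236.8 -165.5
scene new violet 89 mean [ -46.6 -611.8] y -668.5 -554.2
scene new ochre 73 mean [ 45.4 -69.6] y -108.4 -36.0
scene new red 115 mean [   2.  -272.4] y -312.1 -233.9
side old violet 68 mean [-42.  -80.2] y -116.4 -43.1
side old ochre 82 mean [ 42.5 -75.4] y -112.9 -43.8
side old red 68 mean [ -47.8 -434.5] y -448.1 -416.0
side old red 183 mean [   2.3 -235.3] y -272.4 -197.5
side new violet 136 mean [ -42.5 -172.2] y -244.0 -95.8
side new ochre 50 mean [ 58.5 -77.5] y -98.7 -56.3
side new ochre 43 mean [ 27.9 -60.9] y -84.7 -42.8
side new red 57 mean [ -51.  -434.6] y -446.8 -418.2
side new red 197 mean [  -1.1 -283. ] y -318.1 -242.9
```

>>> arm_command:
  gripper: [26,26,26,26,26]
  dp:
    - [-0.03,0,0.004]
    - [-0.03,0,0.004]
    - [-0.03,0.0,0.004]
    - [-0.02,0,0.004]
    - [0,0,0]
  twist: [0,0,0,0,0]

```text
time: 22.58
tool_pos: [473.0, -87.1, 48.6]
tcp_rot: [3.141, -0.0, 1.47]
contact_force: [0.4, 1.6, 1.3]
grip_width: 26.1
finger_force: 1.2
```

>>> arm_command:
  gripper: [26,26,26,26,26]
  dp:
    - [-0.03,0,0.004]
    - [-0.03,0,0.004]
    - [-0.03,0.0,0.004]
    - [-0.02,0,0.004]
    - [0,0,0]
  twist: [0,0,0,0,0]

```text
time: 23.2
tool_pos: [472.8, -89.1, 48.2]
tcp_rot: [-3.142, -0.001, 1.47]
contact_force: [0.6, 6.7, 2.7]
grip_width: 26.0
finger_force: 3.2
```

Force is up to 6.7 N, so the row is at the catch. I'll lean a little more.

>>> arm_command:
  gripper: [26,26,26,26,26]
  dp:
    - [-0.02,0,0]
    - [-0.02,0,0]
    - [0,0,0]
    - [0,0,0]
    - [0,0,0]
  twist: [0,0,0,0,0]

```text
time: 23.82
tool_pos: [472.6, -89.6, 48.2]
tcp_rot: [-3.141, -0.002, 1.47]
contact_force: [1.6, 8.9, 1.6]
grip_width: 25.8
finger_force: 4.0
```

>>> arm_command:
  gripper: [26,26,26,26,26]
  dp:
    - [-0.02,0,0]
    - [0,0,0]
    - [0,0,0]
    - [0,0,0]
    - [0,0,0]
  twist: [0,0,0,0,0]

```text
time: 24.45
tool_pos: [472.5, -89.9, 48.1]
tcp_rot: [-3.141, -0.002, 1.47]
contact_force: [0.7, 9.2, 2.1]
grip_width: 26.2
finger_force: 4.5
```

>>> arm_command:
  gripper: [26,26,26,26,26]
  dp:
    - [-0.02,0,0]
    - [0,0,0]
    - [0,0,0]
    - [0,0,0]
    - [0,0,0]
  twist: [0,0,0,0,0]

```text
time: 25.08
tool_pos: [472.4, -90.2, 48.1]
tcp_rot: [-3.141, -0.002, 1.47]
contact_force: [0.8, 10.3, 1.7]
grip_width: 26.0
finger_force: 4.9
```

>>> arm_command:
  gripper: [26,26,26,26,26]
  dp:
    - [0.05,0,0]
    - [0.1,0,0]
    - [0.2,0,0]
    - [0.4,0,-0.3]
    - [0.2,0,-1]
  twist: [0,0,0,0,0]

```text
time: 25.7
tool_pos: [474.0, -67.2, 80.4]
tcp_rot: [-3.139, -0.0, 1.471]
contact_force: [0.6, -0.6, -0.1]
grip_width: 25.8
finger_force: 0.0
```

>>> arm_command:
  gripper: [26,26,26,26,26]
  dp:
    - [0.5,0,-1]
    - [1,0,-1]
    - [1,0,0]
    - [1,0,0]
    - [0,0,0]
  twist: [0,0,0,0,0]

```text
time: 26.32
tool_pos: [483.7, 20.4, 131.1]
tcp_rot: [3.141, 0.0, 1.473]
contact_force: [0.1, -0.3, -0.3]
grip_width: 26.2
finger_force: 0.0
```

Run:
```python
from h import *
o=st();print(sh(o['tool_pos']))
RNG['ochre']=((18,170,110),(32,255,255))
n=np.zeros(3);n[2]=np.cos(.14);n[:2]=-np.sin(.14)*EY
im=capture('wrist');C=cam('wrist',o);cv2.imwrite('pics/w10.png',im[...,::-1])
for col in('violet','ochre'): 
    for c in blobs(im,col,200): print(col,c.mean(0),c.min(0),c.max(0))
rim(im,C,'ochre')
im=capture('scene');C=cam('scene')
for col in('violet','ochre'):
    for c in blobs(im,col,60):
        q=plane(C,c,[*O,115],n);s=np.array([sh(x) for x in q]);print('scene',col,s.mean(0).round(1),s.min(0),s.max(0))
        if s[:,1].mean()>60:q=plane(C,c,[*O,115],[0,0,1]);print('deck',np.mean([sh(x) for x in q],0))
plan(S(-29.7,176,110,np.pi+PSI,.9),S(-29.7,176,62,np.pi+PSI,.6))
```

```text
26.32 [483.7  20.4 131.1] [3.141 0.    1.473] [ 0.1 -0.3 -0.3] 26.165719320889288
(np.float64(-42.7), np.float64(22.3))
ochre [324.72180451  38.19172932] [266   0] [364  61]
ochre 240 free [510.9 167.5  34.3] R38 [509.8 171.6] shelf (np.float64(-31.8), np.float64(175.3)) res 1.56
scene violet [ -39.6 -167.7] [ -76.6 -240.7] [ -2.5 -98.4]
scene violet [ -46.7 -611.7] [ -95.9 -668.5] [  12.7 -554.2]
scene ochre [240.4 454.8] [229.6 446.3] [253.9 468.5]
deck [228.075 460.04 ]
scene ochre [299.5 383.8] [278. 357.] [333.  421.3]
deck [293.05051546 383.67010309]
scene ochre [255.5 395.9] [236.4 352.3] [277.6 440.1]
deck [245.92429907 396.59813084]
scene ochre [-15.1 182.1] [-50.1 146.1] [ 18.7 217.3]
deck [-27.34805195 176.11558442]
scene ochre [ 44.8 -71.6] [   8.9 -108.4] [ 80.6 -35.7]
scene ochre [-103.7 -657. ] [-135.3 -715.2] [ -71.4 -601.1]
[[0.9, 0.08, 0.12], [0.9, 0.15, 0.12], [0.9, 0.24, 0.13], [0.9, 0.32, 0.13], [0.9, 0.42, 0.13]] [-1.0, -1.0, -1.0, -1.0, -1.0]
[[0.9, 0.51, 0.14], [0.41, 0.29, 0.07], [0.0, -0.0, -0.0], [0.0, -0.0, -0.0], [0.0, -0.0, -0.0]] [-1.0, -1.0, -1.0, -1.0, -1.0]
[[0.0, -0.0, -0.0], [0.0, -0.0, -0.0], [0.0, -0.0, -0.0], [0.0, -0.0, -0.0], [0.0, -0.0, -0.0]] [-1.0, -1.0, -1.0, -1.0, -1.0]
[[0.0, -0.0, -0.0], [0.0, -0.0, -0.0], [0.0, -0.0, -0.0], [0.0, -0.0, 0.6], [0.0, -0.0, 0.6]] [-1.0, -1.0, -0.99, -0.0, -0.0]
[[0.0, -0.0, 0.6], [0.0, -0.0, 0.12], [0, 0, 0], [0, 0, 0], [0, 0, 0]] [-0.0, -0.0, 0, 0, 0]
end [512.1 172.1  61.9] 3.0412563983413428
```

Run:
```python
from h import *
d=np.load("w1.npz");C=cam("wrist",dict(tool_pos=d['p'],tcp_rot=d['r']))
for z,uv in((98,[(413,40),(437,42),(404,100),(426,103)]),(100,[(403,208),(390,210)]),(127,[(415,218),(398,218)])): print([sh(x) for x in plane(C,uv,[0,0,z],[0,0,1])])
plan(S(-29.7,175.3,110),S(-29.7,175.3,62,step=.6))
```

```text
[(np.float64(122.0), np.float64(200.9)), (np.float64(142.5), np.float64(199.5)), (np.float64(120.1), np.float64(153.2)), (np.float64(140.0), np.float64(150.8))]
[(np.float64(130.3), np.float64(54.1)), (np.float64(117.8), np.float64(52.0))]
[(np.float64(130.7), np.float64(52.6)), (np.float64(115.5), np.float64(52.6))]
[[1.0, 0.08, 0.14], [1.0, 0.08, 0.13], [1.0, 0.08, 0.14], [1.0, 0.09, 0.13], [1.0, 0.08, 0.14]] [0.01, -0.0, -0.0, -0.0, -0.0]
[[1.0, 0.09, 0.13], [0.18, 0.02, 0.03], [0.0, -0.0, 0.6], [0.0, -0.0, 0.6], [0.0, -0.0, 0.6]] [-0.0, -0.0, -0.0, -0.0, -0.0]
[[0.0, -0.0, 0.12], [0, 0, 0], [0, 0, 0], [0, 0, 0], [0, 0, 0]] [-0.0, 0, 0, 0, 0]
end [512.1 171.3  61.9] 1.470460071546448
```

>>> arm_command:
  gripper: [91.8,91.8,91.8,91.8,91.8]
  dp:
    - [1,0.08,0]
    - [1,0.08,0]
    - [1,0.08,0]
    - [1,0.09,0]
    - [1,0.08,0.2]
  twist: [0,0,0,0,0]

```text
time: 27.05
tool_pos: [507.0, 142.1, 126.0]
tcp_rot: [3.141, 0.0, 1.469]
contact_force: [0.4, 0.7, -0.3]
grip_width: 71.6
finger_force: 0.0
```

>>> arm_command:
  gripper: [91.8,91.8,91.8,91.8,91.8]
  dp:
    - [1,0.09,0.2]
    - [0.18,0.02,0.4]
    - [0,0,0.2]
    - [0,0,0]
    - [0,0,0]
  twist: [0,0,0,0,0]

```text
time: 27.68
tool_pos: [512.3, 170.6, 105.9]
tcp_rot: [3.141, -0.0, 1.469]
contact_force: [0.9, 1.0, -0.2]
grip_width: 91.5
finger_force: 0.0
```

Run:
```python
from h import *
o=st();print(sh(o['tool_pos']))
im=capture('wrist');C=cam('wrist',o);cv2.imwrite('pics/w11.png',im[...,::-1])
RNG['ochre']=((18,170,110),(32,255,255));rim(im,C,'ochre',vmax=250)
```

```text
27.68 [512.3 170.6 105.9] [ 3.141 -0.     1.469] [ 0.9  1.  -0.2] 91.49852401600045
(np.float64(-29.3), np.float64(174.6))
ochre 168 free [511.3 172.1  36.3] R38 [511.  170.1] shelf (np.float64(-30.5), np.float64(173.9)) res 0.82
```

Aligned to within about 1 mm. Now down, grip, and slide to (42.5, 110).

>>> arm_command:
  gripper: [91.8,91.8,91.8,91.8,91.8]
  dp:
    - [0,-0.03,0.5]
    - [0,0,0.5]
    - [0.04,0,0.5]
    - [0,0,0.26]
    - [0,0,0]
  twist: [0,0,0,0,0]

```text
time: 28.35
tool_pos: [511.1, 172.4, 61.0]
tcp_rot: [-3.14, 0.0, 1.47]
contact_force: [-0.0, 0.5, -0.3]
grip_width: 91.9
finger_force: 0.0
```

>>> arm_command:
  gripper: [80,76,72,72,72]
  dp:
    - [0,0,0]
    - [0,0,0]
    - [0,0,0]
    - [0,0,0]
    - [0,0,0]
  twist: [0,0,0,0,0]

```text
time: 28.98
tool_pos: [511.8, 172.6, 62.1]
tcp_rot: [3.141, -0.0, 1.47]
contact_force: [-0.6, -0.2, 3.5]
grip_width: 74.9
finger_force: 30.0
```

```bash
python3 -c "
from h import *
o=st();print(sh(o['tool_pos']),o['finger_force'])
plan(S(42.5,110,o['tool_pos'][2],o['tcp_rot'][2],.4))"
```

```text
28.98 [511.8 172.6  62.1] [ 3.141 -0.     1.47 ] [-0.6 -0.2  3.5] 74.94531990387786
(np.float64(-30.0), np.float64(176.4)) 30.000735803623684
[[-0.37, 0.4, 0.0], [-0.37, 0.4, 0.0], [-0.37, 0.4, 0.0], [-0.36, 0.4, 0.0], [-0.37, 0.4, 0.0]] [-0.0, -0.0, -0.0, -0.0, -0.0]
[[-0.36, 0.4, 0.0], [-0.37, 0.4, 0.0], [-0.09, 0.1, 0.0], [0, 0, 0], [0, 0, 0]] [-0.0, -0.0, -0.0, 0, 0]
end [577.3  99.1  62.1] 1.4704178400197718
```

>>> arm_command:
  gripper: [72,72,72,72,72]
  dp:
    - [-0.37,0.4,0]
    - [-0.37,0.4,0]
    - [-0.37,0.4,0]
    - [-0.37,0.4,0]
    - [-0.37,0.4,0]
  twist: [0,0,0,0,0]

```text
time: 29.6
tool_pos: [556.3, 121.9, 62.1]
tcp_rot: [-3.141, -0.001, 1.471]
contact_force: [-3.2, 4.0, 6.2]
grip_width: 75.4
finger_force: 30.0
```

>>> arm_command:
  gripper: [72,72,72,72,72]
  dp:
    - [-0.37,0.4,0]
    - [-0.37,0.4,0]
    - [-0.08,0.1,0]
    - [0,0,0]
    - [0,0,0]
  twist: [0,0,0,0,0]

```text
time: 30.22
tool_pos: [576.9, 98.9, 62.1]
tcp_rot: [3.141, -0.0, 1.47]
contact_force: [-1.2, 1.0, 5.4]
grip_width: 74.9
finger_force: 30.0
```

>>> arm_command:
  gripper: [84,84,84,84,84]
  dp:
    - [0,0,0]
    - [0,0,0]
    - [0,0,-0.4]
    - [0,0,-0.8]
    - [0,0,-0.8]
  twist: [0,0,0,0,0]

```text
time: 30.85
tool_pos: [577.0, 98.7, 112.7]
tcp_rot: [3.142, -0.0, 1.47]
contact_force: [0.3, -1.2, -0.2]
grip_width: 84.6
finger_force: 0.0
```

```bash
python3 -c "
from h import *
o=st();print(sh(o['tool_pos']))
im=capture('wrist');cv2.imwrite('pics/w12.png',im[...,::-1])
RNG['ochre']=((18,170,110),(32,255,255));rim(im,cam('wrist',o),'ochre',vmax=255)
plan(S(42.5,164,113),S(42.5,164,61))"
```

```text
30.85 [577.   98.7 112.7] [ 3.142 -0.     1.47 ] [ 0.3 -1.2 -0.2] 84.56746033349722
(np.float64(42.2), np.float64(109.5))
ochre 178 free [576.1  98.9  36.2] R38 [575.8  96.7] shelf (np.float64(41.3), np.float64(107.4)) res 1.04
[[1.0, -0.03, 0.05], [1.0, -0.02, 0.05], [0.17, -0.01, 0.01], [-0.0, 0.0, 1.0], [-0.0, 0.0, 1.0]] [-0.0, -0.0, -0.0, -0.0, -0.0]
[[-0.0, 0.0, 0.08], [0, 0, 0], [0, 0, 0], [0, 0, 0], [0, 0, 0]] [-0.0, 0, 0, 0, 0]
end [582.6 153.   60.9] 1.4704646668754917
```

>>> arm_command:
  gripper: [26,26,26,26,26]
  dp:
    - [1,0,0]
    - [1,0,0]
    - [0.17,0,0]
    - [0,0,0]
    - [0,0,0.3]
  twist: [0,0,0,0,0]

```text
time: 31.52
tool_pos: [582.8, 152.0, 104.4]
tcp_rot: [3.14, -0.0, 1.47]
contact_force: [-0.0, -0.1, -0.3]
grip_width: 38.2
finger_force: 0.0
```

>>> arm_command:
  gripper: [26,26,26,26,26]
  dp:
    - [0,0,0.5]
    - [0,0,0.6]
    - [0,0,0.5]
    - [0,0,0.14]
    - [0,0,0]
  twist: [0,0,0,0,0]

```text
time: 32.15
tool_pos: [582.3, 152.8, 60.4]
tcp_rot: [-3.141, 0.0, 1.47]
contact_force: [0.1, -0.5, 0.2]
grip_width: 25.8
finger_force: 0.0
```

```bash
python3 -c "
from h import *
o=st();print(sh(o['tool_pos']),o['grip_width'])
plan(S(42.5,80,61,step=.4))"
```

```text
32.15 [582.3 152.8  60.4] [-3.141  0.     1.47 ] [ 0.1 -0.5  0.2] 25.775601662512603
(np.float64(42.2), np.float64(163.8)) 25.775601662512603
[[-0.4, 0.0, -0.0], [-0.4, 0.0, -0.0], [-0.4, 0.0, -0.0], [-0.4, 0.0, -0.0], [-0.4, 0.0, -0.01]] [-0.0, -0.0, -0.0, -0.0, -0.0]
[[-0.4, 0.0, -0.0], [-0.4, 0.01, -0.01], [-0.4, 0.0, -0.0], [-0.15, 0.01, -0.0], [0, 0, 0]] [-0.0, -0.0, -0.0, -0.0, 0]
end [574.4  69.4  60.9] 1.470446761864546
```

>>> arm_command:
  gripper: [26,26,26,26,26]
  dp:
    - [-0.3,0,0]
    - [-0.3,0,0]
    - [-0.4,0,0]
    - [-0.4,0,0]
    - [-0.4,0,0]
  twist: [0,0,0,0,0]

```text
time: 32.78
tool_pos: [578.0, 107.3, 60.9]
tcp_rot: [3.141, -0.0, 1.47]
contact_force: [-1.0, 2.2, 1.9]
grip_width: 25.9
finger_force: 1.0
```

>>> arm_command:
  gripper: [26,26,26,26,26]
  dp:
    - [-0.4,0,0]
    - [-0.4,0,0]
    - [-0.4,0,0]
    - [-0.4,0,0]
    - [-0.3,0,0]
  twist: [0,0,0,0,0]

```text
time: 33.4
tool_pos: [573.0, 60.1, 60.7]
tcp_rot: [-3.142, -0.0, 1.47]
contact_force: [0.5, 1.9, 1.9]
grip_width: 26.0
finger_force: 1.2
```

>>> arm_command:
  gripper: [26,26,26,26,26]
  dp:
    - [-0.3,0,0]
    - [-0.3,0,0]
    - [-0.3,0,0]
    - [-0.3,0,0]
    - [-0.3,0,0]
  twist: [0,0,0,0,0]

```text
time: 34.02
tool_pos: [569.3, 23.1, 60.7]
tcp_rot: [3.141, -0.0, 1.47]
contact_force: [0.7, 3.1, 2.4]
grip_width: 26.3
finger_force: 1.6
```

```bash
python3 -c "
from h import *
o=st();print(sh(o['tool_pos']))
n=np.zeros(3);n[2]=np.cos(.14);n[:2]=-np.sin(.14)*EY
im=capture('side');C=cam('side')
for col in('violet','ochre'):
    for c in blobs(im,col,60):
        q=plane(C,c,[*O,115],n);s=np.array([sh(x) for x in q])
        if abs(s[:,0].mean())<60 and s[:,1].max()<100: print('side',col,s.mean(0).round(1),s.min(0),s.max(0))
"
```

```text
34.02 [569.3  23.1  60.7] [ 3.141 -0.     1.47 ] [0.7 3.1 2.4] 26.346844027204032
(np.float64(42.2), np.float64(33.5))
side violet [ -42.1 -175.5] [ -79.4 -248.6] [ -4.9 -99.5]
side ochre [ 50.  -89.6] [  17.9 -126.3] [ 77.7 -54.9]
side ochre [ 42.2 -13.5] [  6.  -42.8] [78.6 17.2]
```

>>> arm_command:
  gripper: [26,26,26,26,26]
  dp:
    - [-0.3,0,0]
    - [-0.3,0,0]
    - [-0.3,0,0]
    - [-0.3,0,0]
    - [-0.3,0,0.02]
  twist: [0,0,0,0,0]

```text
time: 34.7
tool_pos: [565.5, -14.5, 60.1]
tcp_rot: [-3.141, -0.0, 1.47]
contact_force: [-0.5, 1.7, -1.2]
grip_width: 26.1
finger_force: 0.5
```

>>> arm_command:
  gripper: [26,26,26,26,26]
  dp:
    - [-0.3,0,0.04]
    - [-0.3,0,0.04]
    - [-0.3,0,0.04]
    - [-0.3,0,0.04]
    - [-0.3,0,0.04]
  twist: [0,0,0,0,0]

```text
time: 35.33
tool_pos: [561.8, -51.7, 55.1]
tcp_rot: [3.142, -0.0, 1.47]
contact_force: [-0.8, 0.2, -1.5]
grip_width: 25.7
finger_force: 0.5
```

>>> arm_command:
  gripper: [26,26,26,26,26]
  dp:
    - [-0.25,0,0.035]
    - [-0.25,0,0.035]
    - [-0.25,0,0.035]
    - [-0.25,0,0.035]
    - [-0.15,0,0.02]
  twist: [0,0,0,0,0]

```text
time: 35.95
tool_pos: [558.9, -80.2, 51.1]
tcp_rot: [3.142, -0.0, 1.47]
contact_force: [0.2, 1.0, -0.4]
grip_width: 26.0
finger_force: 0.4
```

```bash
python3 -c "
from h import *
o=st();print(sh(o['tool_pos']),sh((472.9,-88.6)))"
```

```text
35.95 [558.9 -80.2  51.1] [ 3.142 -0.     1.47 ] [ 0.2  1.  -0.4] 26.03696524144074
(np.float64(42.1), np.float64(-70.4)) (np.float64(-42.6), np.float64(-87.3))
```

>>> arm_command:
  gripper: [26,26,26,26,26]
  dp:
    - [-0.1,0,0.015]
    - [-0.1,0,0.015]
    - [-0.1,0,0.015]
    - [-0.08,0,0.01]
    - [0,0,0]
  twist: [0,0,0,0,0]

```text
time: 36.58
tool_pos: [558.0, -89.5, 49.8]
tcp_rot: [3.142, 0.0, 1.47]
contact_force: [-0.2, 0.6, -0.2]
grip_width: 25.8
finger_force: 0.2
```

>>> arm_command:
  gripper: [26,26,26,26,26]
  dp:
    - [-0.03,0,0.004]
    - [-0.03,0,0.004]
    - [-0.03,0,0.004]
    - [-0.02,0,0.004]
    - [0,0,0]
  twist: [0,0,0,0,0]

```text
time: 37.2
tool_pos: [557.7, -92.0, 49.4]
tcp_rot: [3.142, -0.0, 1.47]
contact_force: [0.7, 0.3, 0.7]
grip_width: 25.9
finger_force: 0.5
```

>>> arm_command:
  gripper: [26,26,26,26,26]
  dp:
    - [-0.03,0,0.004]
    - [-0.03,0,0.004]
    - [-0.03,0,0.004]
    - [-0.02,0,0.004]
    - [0,0,0]
  twist: [0,0,0,0,0]

```text
time: 37.83
tool_pos: [557.4, -94.8, 49.0]
tcp_rot: [-3.142, -0.0, 1.47]
contact_force: [0.6, 1.1, -0.5]
grip_width: 25.7
finger_force: 0.4
```

>>> arm_command:
  gripper: [26,26,26,26,26]
  dp:
    - [-0.03,0,0.004]
    - [-0.03,0,0.004]
    - [-0.03,0,0.004]
    - [-0.02,0,0.004]
    - [0,0,0]
  twist: [0,0,0,0,0]

```text
time: 38.45
tool_pos: [557.1, -97.1, 48.6]
tcp_rot: [-3.142, -0.001, 1.47]
contact_force: [0.1, 3.0, 1.0]
grip_width: 25.7
finger_force: 1.9
```

>>> arm_command:
  gripper: [26,26,26,26,26]
  dp:
    - [-0.02,0,0]
    - [-0.02,0,0]
    - [-0.02,0,0]
    - [0,0,0]
    - [0,0,0]
  twist: [0,0,0,0,0]

```text
time: 39.08
tool_pos: [556.9, -98.2, 48.5]
tcp_rot: [-3.141, -0.001, 1.47]
contact_force: [0.6, 7.6, 1.6]
grip_width: 25.9
finger_force: 2.9
```

>>> arm_command:
  gripper: [26,26,26,26,26]
  dp:
    - [-0.02,0,0]
    - [-0.02,0,0]
    - [0,0,0]
    - [0,0,0]
    - [0,0,0]
  twist: [0,0,0,0,0]

```text
time: 39.7
tool_pos: [556.8, -98.6, 48.5]
tcp_rot: [-3.141, -0.002, 1.47]
contact_force: [1.5, 7.9, 0.3]
grip_width: 26.0
finger_force: 3.8
```

>>> arm_command:
  gripper: [26,26,26,26,26]
  dp:
    - [-0.02,0,0]
    - [-0.02,0,0]
    - [0,0,0]
    - [0,0,0]
    - [0,0,0]
  twist: [0,0,0,0,0]

```text
time: 40.33
tool_pos: [556.6, -99.1, 48.4]
tcp_rot: [-3.141, -0.003, 1.47]
contact_force: [0.4, 10.6, 0.8]
grip_width: 26.0
finger_force: 4.6
```

10.6 N. Hold a moment, then back off and lift clear.

>>> arm_command:
  gripper: [26,26,26,26,26]
  dp:
    - [0,0,0]
    - [0,0,0]
    - [0,0,0]
    - [0,0,0]
    - [0,0,0]
  twist: [0,0,0,0,0]

```text
time: 40.95
tool_pos: [556.6, -99.1, 48.4]
tcp_rot: [-3.141, -0.003, 1.47]
contact_force: [0.7, 10.1, -0.1]
grip_width: 26.1
finger_force: 4.6
```

>>> arm_command:
  gripper: [26,26,26,26,26]
  dp:
    - [0.05,0,0]
    - [0.1,0,0]
    - [0.2,0,0]
    - [0.4,0,-0.3]
    - [0.2,0,-1]
  twist: [0,0,0,0,0]

```text
time: 41.58
tool_pos: [558.3, -76.7, 80.7]
tcp_rot: [-3.139, -0.0, 1.471]
contact_force: [-0.1, -0.3, 1.0]
grip_width: 25.9
finger_force: 0.0
```

>>> arm_command:
  gripper: [26,26,26,26,26]
  dp:
    - [0,0,-1]
    - [0,0,-1]
    - [1,0,-1]
    - [1,0,-0.5]
    - [1,0,0]
  twist: [0,0,0,0,0]

```text
time: 42.2
tool_pos: [567.6, -2.0, 170.6]
tcp_rot: [3.138, 0.0, 1.47]
contact_force: [0.3, 0.1, -0.1]
grip_width: 26.2
finger_force: 0.0
```

>>> arm_command:
  gripper: [26,26,26,26,26]
  dp:
    - [1,0,0]
    - [1,0,0]
    - [1,0,0]
    - [1,0,0]
    - [0,0,0]
  twist: [0,0,0,0,0]

```text
time: 42.82
tool_pos: [576.7, 98.3, 169.0]
tcp_rot: [3.141, 0.0, 1.473]
contact_force: [0.7, -0.7, -0.9]
grip_width: 25.8
finger_force: 0.0
```

```bash
python3 -c "
from h import *
st()
n=np.zeros(3);n[2]=np.cos(.14);n[:2]=-np.sin(.14)*EY
a=capture('scene');b=capture('side')
for nm,im in(('scene',a),('side',b)):
  C=cam(nm)
  for col in('violet','ochre'):
    for c in blobs(im,col,60):
        q=plane(C,c,[*O,115],n);s=np.array([sh(x) for x in q])
        if abs(s[:,0].mean())<60 and abs(s[:,1].mean()+150)<150: print(nm,col,s.mean(0).round(1),s.min(0),s.max(0))
cv2.imwrite('pics/fin.png',cv2.hconcat([cv2.resize(a[110:330,160:400,::-1],(400,367)),cv2.resize(b[130:320,220:380,::-1],(309,367))]))
"
```

```text
42.83 [576.7  98.3 169. ] [3.141 0.    1.473] [ 0.7 -0.7 -0.9] 25.7638955018678
scene violet [ -39.7 -164.6] [ -76.6 -240.7] [ -3.5 -91.1]
scene ochre [  44.7 -165.5] [   7.8 -242.1] [ 80.8 -93. ]
side violet [ -42.3 -175.4] [ -79.4 -248.6] [ -4.9 -99.5]
side ochre [  54.  -212.1] [  32.6 -235. ] [  77.1 -178.7]
side ochre [  39.5 -152.1] [   6.4 -217.2] [ 76.7 -99.9]
```

View pics/fin.png

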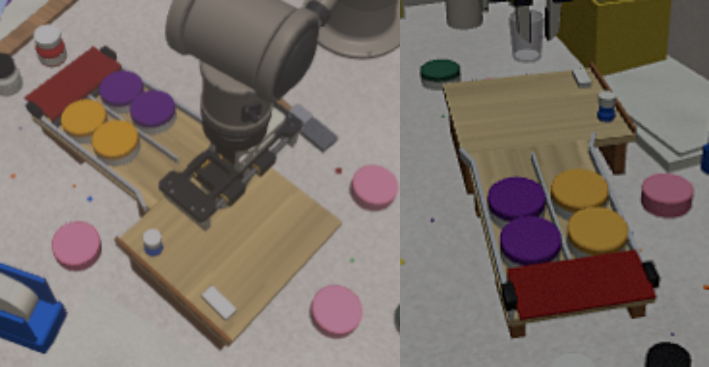

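The picture shows both rows closed against the flap: violet at (120,90)/(152,107) and ochre at (84,118)/(115,140). The tin and eraser are in place and the arm is clear.

```bash
python3 -c "
from plant import *
print(close_job())"
```

```text
the job is handed in; nothing more can be done
None
```

Both rows are home against the hidden catch, violet first and then ochre. I leaned on each with about 10 N, everything on the shelf and around it looked undisturbed in the last pictures, and I handed the job in at about 43 s.

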